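Turn a drawer front over in the flip cradle

TASK

Turn the small drawer front over with the flip cradle so that its back can be worked on: lay it pull-up in the open hinged leaf and let go of it, swing the leaf right over by its handle until it is fully shut on the fixed nest, then swing it back until it lies fully open, leaving the drawer front seated pull-down in the fixed nest. Guide the leaf all the way in both directions, never letting it fall, and leave the offcut, the jar and the screwdriver where they are.

Things in the scene. Friction and masses are not known exactly. Their poses are not given: they have to be found in the camera images.
- front_center (a point): Small dark-wood drawer front, loose, 0.1-0.16 kg: a panel 110 (its x) x 64 (its y) x 18 mm (its z) with a metal bar pull in the middle of its face. Starts flat on the bench, pull up, left or right of the cradle. The point is the panel's centre, 9 mm above its back and 9 mm below its face; z points out of the face (up at the start). The back is bare but for two screw holes.
- front_pull (a point): Centre of the bar pull on the drawer front: a bar 50 mm long (along the panel's x), 12 mm wide (y), standing 22 mm high off the face; this point is 11 mm above the face and 20 mm above the panel's centre. Grip it across its 12 mm width.
- leaf (a joint): Hinge of the cradle's leaf, rad: 0 = lying fully open (the start), pi = fully shut, upside down on the fixed nest; stops at both ends. It runs along the x axis of hinge; from 0 to pi the leaf swings from that frame's +y side up through vertical and down on its -y side. It moves freely: the 0.4 kg leaf falls to whichever side it leans unless held.
- hinge (a point): Middle of the flip cradle's level hinge line, 55 mm above the bench; x along the hinge, z up. The cradle is a plywood fixture fixed to the bench, base 150 mm along the hinge x 190 mm across, with the fixed nest on the -y side and the open leaf on the +y side. Place and yaw (within 0.3 rad of zero) vary.
- leaf_nest (a point): Centre of the leaf's nest floor, 42 mm from the hinge line, 41 mm above the bench when open; x along the hinge, y away from it, z out of the nest (up when open); turns with the leaf. Floor 114 (x) x 68 mm (y), rim 14 mm above it; all walls but the hinge-side one slope outwards 4.5 mm, leading the panel in. The seated panel stands 4 mm proud of the rim.
- leaf_handle (a point): Centre of the leaf's handle: round steel bar 10 mm thick, 100 mm long, parallel to the hinge and 130 mm from it, on two end legs, with a 40 mm gap to the leaf's end. It moves with the leaf: 51 mm above the bench when open (nothing beneath), 4 mm above hinge height (59 mm) on the -y side when shut. Being round it can turn between fingers that keep pointing down.
- fixed_nest (a point): Centre of the fixed nest's floor, 42 mm from the hinge on the -y side, 49 mm above the bench; axes as hinge. Floor 114 x 68 mm, rim 6 mm high; a well in its middle, 72 (x) x 46 mm (y), 41 mm deep, takes the pull. The drawer front tips out of the leaf into it soon after the leaf passes upright and the closing leaf settles it, with 2 mm of play when shut.
- offcut_center (a point): Bystander: a plain dark-wood offcut 100 x 55 x 22 mm without a pull, lying flat, on the side of the cradle where the drawer front is not; the point is its centre. Leave alone.
- jar: Bystander: glass jar with steel cap, 60 mm across, 75 mm high, standing beyond the cradle; origin at the centre of its underside. Leave alone.
- screwdriver: Bystander: a wood-handled screwdriver lying beyond the cradle, along its own x. Leave alone.
There are look-alikes about, which are no part of the job. Leave any purple or yellow look-alike of the part that bears front_center alone.

How it is judged:
By the outcome, as a careful person would: the job done as asked, in the order asked, and still so for the second after the job is handed in, with the robot touching nothing.
It also fails if it takes over 70 s, if anything falls off the work surface, if the arm or the gripper's body presses on something with over 40 N, if the wrist force passes 120 N, or if a joint passes its speed limit or range.

ROBOT

A 6-joint arm with a two-finger parallel gripper is mounted at the origin on the work surface. World frame = base frame: x ahead of the robot, y to its left, z up, the work surface at z = 0. Lengths are in m, angles in degrees, forces in N, time in s.
With the tool pointing down it reaches from about 0.4 to 0.825 m from the base axis. Payload 7 kg.
Tool frame: the origin (TCP) lies at the very end of the fingers, on their centre line; the grasp point (between the pads) lies 19 mm behind it (ctrl.hold_point_z is the distance from the TCP to the grasp point, in m); z points along the fingers, y is the line along which they close (so a half turn about z gives the same grasp; the last joint's range is limited). The gripper opens to 88 mm and grips with 3 to 60 N. Pads are 19 mm wide; open, the fingers measure 130 mm over their backs; the gripper's body (78 mm by 193 mm) begins 47 mm behind the grasp point.
Start: joints at [84.001, 20.546, 0.682, 0, -70.136, -16.507], TCP at [0.258, 0.624, 0.227] pointing down, gripper open.
Joint ranges: [-176.03, 176.03], [-82.01, 121.73], [-58.28, 71.71], [-173.87, 95.51], [-174.79, -0.11], [-173.66, 173.66]. Speed limits (degrees/s): [136.94, 136.94, 172.46, 180, 180, 180].

INTERFACE

Orientations are given as [roll, pitch, yaw] about the fixed x, y, z axes, in that order (R = Rz(yaw) Ry(pitch) Rx(roll)).
In Python, from plant import sensors, viewer, workorder, ctrl gives the robot as it stands.
- The arm moves only by the shell command python3 -m pendant 'ROWS'. ROWS is JSON, a list of rows, each a list of 3 entries, a list of its own where there are three numbers: the opening, from -1 (shut) to 1 (fully open), so that 0 is half open, then the shift along the tool's x, y, z in m, then the turn, a rotation vector about the tool's x, y, z in degrees. A call has 1 to 10 rows; each row is the pose to reach, as a shift and turn from the pose commanded when the call began, along the tool's axes at that moment; what a row does not reach only later rows make up. A row lasts 1/12 s, in which the tool goes at most 41.7 mm and 7.16 degrees, less where a joint would pass 70% of its speed; a pose out of reach is approached as far as the arm can. A call with a gripper value outside its range is refused whole. The fingers move at their own pace and stop on an object; the grip force is fixed at half the most. Time passes only in rows, so rows that repeat a pose let the fingers close. It gives the time, the measured TCP pose, the force, the opening and the grip force at its end, in the units of the state.
- sensors.get_obs(): the state, without advancing time (a new reading comes with each control period).
- viewer.snapshot(name): name is "scene" or "top" or "wrist"; returns the picture (400x640x3 uint8, red, green, blue); there is no depth.
- viewer.camera_params(name): a dict with "fx", "fy", "cx", "cy" (pixels), "dist" ([k1, k2, p1, p2, k3] as OpenCV has them; the pictures are not rectified), "extrinsics" (4x4, takes a point from world to camera coordinates). Camera axes: x right, y up, looking along -z (the intrinsics and any distortion apply to the point x, -y, -z); pixel columns grow to the right and rows downward; lengths in m; the calibration is good to about 2 mm. A picture is of the moment at which its call begins: read the wrist's pose just before it. camera_params takes no time and is no camera call; for the wrist camera it gives the pose at the moment of the call.
- workorder.close_job(): hands the job in; it is judged then, once.
The state is a dict: "clock": time; "joint_pos": joint angles; "qvel": joint speeds; "tau": joint torques, N m; "tool_pos": TCP position; "orientation": TCP orientation; "force": force on the tool from outside, world axes, zero at the start; "moment": the same for the moment, N m; "opening": finger opening in m; "gripper_force": force on a finger pad.
Only numpy, scipy, OpenCV 4.12 (cv2) and the standard library are available. Lean on these libraries where they do the work, as an engineer would, in place of code of your own. Each camera call takes 0.05 s, during which the arm holds its last target. There are 200 camera calls.

## Working session

There is one attempt and no reset: what is moved stays moved. The work goes in short steps, Python scripts to look and compute and a shell command to move; the robot and the scene stay as the last step left them, time stands still between calls to the robot, and variables do not carry over. Pictures are saved under pics/ and viewed, at most 14 in all, crops included, and the job is handed in when it is done.

```bash
mkdir -p pics; ls; python3 - <<'E'
from plant import sensors,viewer,ctrl
import cv2,numpy as np
o=sensors.get_obs();print(o)
ims=[viewer.snapshot(n)[:,:,::-1] for n in("scene","top")]
for n,i in zip(("scene","top"),ims): cv2.imwrite(f"pics/{n}0.png",i)
for n in("scene","top","wrist"):print(n,viewer.camera_params(n))
print(ctrl.hold_point_z)
E
```

```text
pics
{'clock': 0.0, 'joint_pos': array([ 8.40019111e+01,  2.05926244e+01,  6.32701442e-01, -1.90006547e-02,
       -7.01347572e+01, -1.65063896e+01]), 'qvel': array([ 0.05256211,  0.00986059,  0.05193964,  0.08017757, -0.00199845,
       -0.09327179]), 'tau': array([ 6.78605484e-04, -5.82716274e+01,  2.93046534e+01,  6.99741036e+00,
        6.82981830e-03, -1.65499409e-04]), 'tool_pos': array([0.25820994, 0.62313102, 0.22560463]), 'orientation': array([ 1.79904147e+02, -9.77771057e-03, -2.25109416e+01]), 'force': array([-1.40291097, -0.1511866 , -0.33818231]), 'moment': array([ 3.22520552e-02, -4.32512916e-05, -5.13741463e-04]), 'gripper_force': 0.0, 'opening': 0.08767935098231767}
scene {'fx': 403.68059972762893, 'fy': 403.68059972762893, 'cx': 318.3403911762672, 'cy': 196.08418998929153, 'dist': array([-0.09698768,  0.        ,  0.        ,  0.        ,  0.        ]), 'extrinsics': array([[-0.31896513,  0.94764266,  0.01531787,  0.23099092],
       [-0.69169195, -0.24380354,  0.67979562,  0.34266788],
       [ 0.64793788,  0.20623585,  0.73324162, -1.4679097 ],
       [ 0.        ,
[... 225 characters left out ...]
cs': array([[-0.0206542 , -0.99978451, -0.00208252, -0.05568632],
       [ 0.98476097, -0.02070351,  0.17267656, -0.590948  ],
       [-0.17268247,  0.00151571,  0.98497638, -1.02722334],
       [ 0.        ,  0.        ,  0.        ,  1.        ]])}
wrist {'fx': 340.08591946603775, 'fy': 340.08591946603775, 'cx': 322.34439686176745, 'cy': 202.27620280259225, 'dist': array([0.0108986, 0.       , 0.       , 0.       , 0.       ]), 'extrinsics': array([[-0.3834872 , -0.92354513,  0.00139837,  0.67356208],
       [ 0.89273772, -0.37108189, -0.25557306,  0.03288569],
       [ 0.23655216, -0.09676062,  0.96678873, -0.38896808],
       [ 0.        ,  0.        ,  0.        ,  1.        ]])}
0.0188
```

View pics/top0.png

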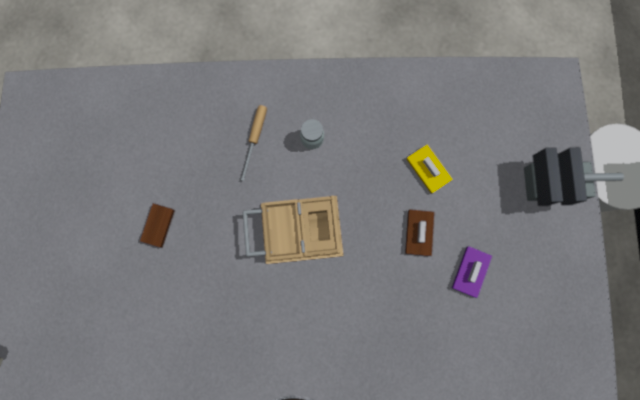

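View pics/scene0.png

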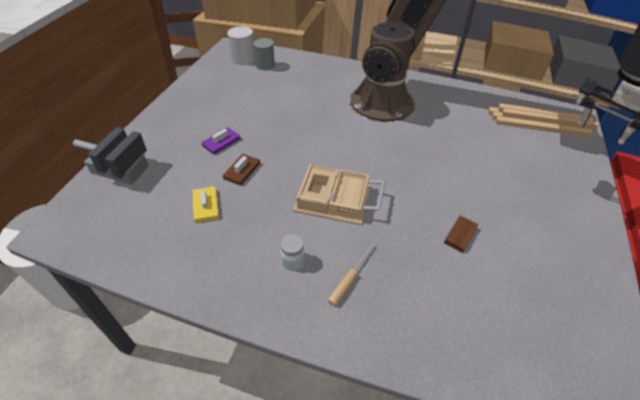

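Two views. In the top picture the cradle is at (302,230), with its handle at (252,232). Candidates:
- Brown panel with pull at (420,233): dark wood with a pull, so this is the one that fits.
- Yellow (430,168) and purple (473,271): look-alikes.
- Brown without pull at (157,226): the offcut.

I'll confirm this in a crop and measure.

```bash
cat > h.py <<'E'
import cv2,numpy as np
from plant import viewer
def ray(p,u,v):
    K=np.array([[p['fx'],0,p['cx']],[0,p['fy'],p['cy']],[0,0,1]])
    x,y=cv2.undistortPoints(np.array([[[u,v]]],float),K,p['dist'])[0,0]
    E=p['extrinsics'];R=E[:3,:3];return -R.T@E[:3,3],R.T@np.array([x,-y,-1])
def toplane(n,u,v,z,p=None):
    c,d=ray(p or viewer.camera_params(n),u,v);return c+d*(z-c[2])/d[2]
def proj(p,X):
    E=p['extrinsics'];c=E[:3,:3]@np.array(X)+E[:3,3]
    K=np.array([[p['fx'],0,p['cx']],[0,p['fy'],p['cy']],[0,0,1]])
    return cv2.projectPoints(np.array([[c[0],-c[1],-c[2]]]),np.zeros(3),np.zeros(3),K,p['dist'])[0][0,0]
E
python3 - <<'E'
from h import *
im=cv2.imread('pics/top0.png');hsv=cv2.cvtColor(im,cv2.COLOR_BGR2HSV)
cv2.imwrite('pics/crop1.png',cv2.resize(im[190:270,235:445],None,fx=3.8,fy=3.8,interpolation=cv2.INTER_CUBIC))
r=hsv[190:275,395:450]
br=((r[...,0]<15)|(r[...,0]>172))&(r[...,1]>110);pull=(r[...,1]<60)&(r[...,2]>140)
for n,m,z in(('front',br|pull,.018),('pull',pull,.04)):
    c=max(cv2.findContours(m.astype(np.uint8),0,1)[0],key=cv2.contourArea)+[395,190]
    q=cv2.minAreaRect(c.astype(np.float32));b=cv2.boxPoints(q)
    print(n,q);P=np.array([toplane('top',*k,z) for k in b]);print(P.round(4).tolist(),P.mean(0),np.linalg.norm(P[1]-P[0]),np.linalg.norm(P[2]-P[1]))
    l=P[2]-P[1] if np.linalg.norm(P[2]-P[1])>np.linalg.norm(P[1]-P[0]) else P[1]-P[0];print('long axis',np.degrees(np.arctan2(l[1],l[0])))
w=hsv[185:275,235:355];m=((w[...,0]>10)&(w[...,0]<28)&(w[...,1]>70)).astype(np.uint8)
c=max(cv2.findContours(m,0,1)[0],key=cv2.contourArea)+[235,185]
b=cv2.boxPoints(cv2.minAreaRect(c.astype(np.float32)));print('cradle',b.tolist());P=np.array([toplane('top',*k,.05) for k in b]);print(P.round(4).tolist(),P.mean(0))
E
```

```text
front ((419.4314270019531, 232.52877807617188), (25.410259246826172, 43.969058990478516), 3.814074993133545)
[[0.4506, -0.2794, 0.018], [0.5575, -0.2922, 0.018], [0.5519, -0.3549, 0.018], [0.4449, -0.3411, 0.018]] [ 0.50122116 -0.31690195  0.018     ] 0.10770805991867338 0.06289358820717948
long axis -6.81876812491219
pull ((422.16815185546875, 231.47787475585938), (4.789368152618408, 19.290510177612305), 3.814074993133545)
[[0.4788, -0.3099, 0.04], [0.5248, -0.3156, 0.04], [0.5238, -0.3271, 0.04], [0.4778, -0.3213, 0.04]] [ 0.50130641 -0.31849068  0.04      ] 0.046376440679526974 0.011573949915648989
long axis -7.0899539870066866
cradle [[259.385986328125, 203.10565185546875], [336.07470703125, 195.11724853515625], [342.332763671875, 255.19451904296875], [265.64404296875, 263.18292236328125]]
[[0.5765, 0.069, 0.05], [0.592, -0.1145, 0.05], [0.449, -0.1252, 0.05], [0.434, 0.0544, 0.05]] [ 0.51291053 -0.0290441   0.05      ]
```

View pics/crop1.png

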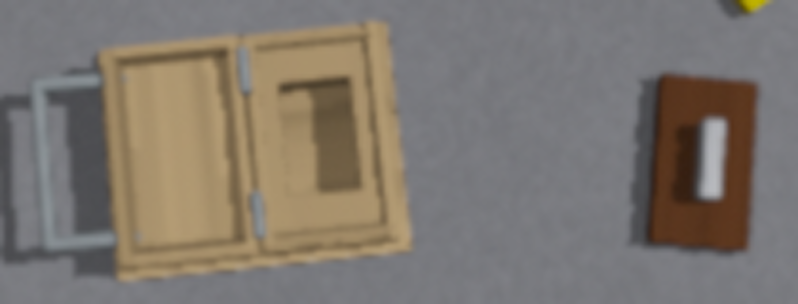

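The crop confirms it: the brown panel at (420,233) has the bar pull, at crop position (712,158). The leaf is on the left, with the hinges at crop (244,68) and (258,213). Next I'll work out a rough cradle pose and a wrist-look pose.

```bash
python3 - <<'E'
from h import *
from plant import sensors
from scipy.spatial.transform import Rotation as Ro
f=lambda x,y,z:toplane('top',235+(x+.5)/3.8-.5,190+(y+.5)/3.8-.5,z)
for n,a,z in(('hinge',[(244,68),(258,213)],.055),('handle',[(38,82),(47,245)],.054),('leafouter',[(100,50),(118,262)],.055),('leafhinge',[(238,38),(254,250)],.055),('fixouter',[(386,24),(410,246)],.055)):
    P=[f(*k,z) for k in a];d=P[0]-P[1];print(n,np.round(P,4).tolist(),(P[0]+P[1])/2,np.degrees(np.arctan2(d[1],d[0])),np.linalg.norm(d))
o=sensors.get_obs();p=viewer.camera_params('wrist');E=p['extrinsics'];R=Ro.from_euler('xyz',o['orientation'],degrees=True).as_matrix()
print('cam in tool',R.T@(-E[:3,:3].T@E[:3,3]-o['tool_pos']),'axis',R.T@E[:3,:3].T@[0,0,-1], 'right',R.T@E[:3,:3].T@[1,0,0])
E
```

```text
hinge [[0.5632, -0.0253, 0.055], [0.4729, -0.0326, 0.055]] [ 0.51802075 -0.02891046  0.055     ] 4.632098044686021 0.09060419880523646
handle [[0.5571, 0.1036, 0.054], [0.4557, 0.0976, 0.054]] [0.50643766 0.10060873 0.054     ] 3.4030892773186645 0.10156298494657105
leafouter [[0.5764, 0.0647, 0.055], [0.4445, 0.0537, 0.055]] [0.51047599 0.05919856 0.055     ] 4.737185996124068 0.1323157020108142
leafhinge [[0.5822, -0.0218, 0.055], [0.4503, -0.0298, 0.055]] [ 0.51624506 -0.02576121  0.055     ] 3.4664809850997353 0.13217354217911484
fixouter [[0.5891, -0.1145, 0.055], [0.4507, -0.1254, 0.055]] [ 0.51992971 -0.11995262  0.055     ] 4.499479042780894 0.1388681050394591
cam in tool [ 0.068138    0.0007587  -0.15775217] axis [-2.55707750e-01 -2.01126654e-04  9.66754108e-01] right [-6.95423506e-04  9.99999758e-01  2.41027422e-05]
```

```bash
cat >> h.py <<'E'
def go(*T,base=None):
    "print tool-frame shifts (m) and z turn (deg) to world x,y,z,yaw targets (tool down)"
    from plant import sensors
    from scipy.spatial.transform import Rotation as Ro
    o=sensors.get_obs();R=Ro.from_euler('xyz',o['orientation'],degrees=True);p=o['tool_pos']
    if base is not None: p,R=np.array(base[:3]),Ro.from_euler('xyz',[180,0,base[3]],degrees=True)
    for x,y,z,w in T:
        print(R.inv().apply(np.array([x,y,z])-p).round(4).tolist(),(R.inv()*Ro.from_euler('xyz',[180,0,w],degrees=True)).as_rotvec(degrees=True).round(2).tolist())
E
python3 -m pendant '[[1,[0.234,0.2295,0.013],[0,0,-13.5]],[1,[0.234,0.2295,0.013],[0,0,-13.5]],[1,[0.234,0.2295,0.013],[0,0,-13.5]],[1,[0.234,0.2295,0.013],[0,0,-13.5]],[1,[0.234,0.2295,0.013],[0,0,-13.5]],[1,[0.234,0.2295,0.013],[0,0,-13.5]],[1,[0.234,0.2295,0.013],[0,0,-13.5]],[1,[0.234,0.2295,0.013],[0,0,-13.5]],[1,[0.234,0.2295,0.013],[0,0,-13.5]]]'
python3 -c "
from h import *
go((.515,.02,.2,4.4))"
```

```text
clock: 0.85
tool_pos: [0.3873, 0.3167, 0.2133]
orientation: [179.9, 0.0, -9.2]
force: [-0.6, -0.5, -0.6]
opening: 0.0876
gripper_force: 0.0
[0.1735, 0.2724, 0.0135] [0.08, 0.06, -13.6]
```

```bash
python3 -m pendant '[[0,[0.173,0.272,0.0135],[0,0,-13.6]],[0,[0.173,0.272,0.0135],[0,0,-13.6]],[0,[0.173,0.272,0.0135],[0,0,-13.6]],[0,[0.173,0.272,0.0135],[0,0,-13.6]],[0,[0.173,0.272,0.0135],[0,0,-13.6]],[0,[0.173,0.272,0.0135],[0,0,-13.6]],[0,[0.173,0.272,0.0135],[0,0,-13.6]],[0,[0.173,0.272,0.0135],[0,0,-13.6]],[0,[0.173,0.272,0.0135],[0,0,-13.6]],[0,[0.173,0.272,0.0135],[0,0,-13.6]]]'
python3 - <<'E'
from h import *
import pickle
from plant import sensors
p=viewer.camera_params('wrist');im=viewer.snapshot('wrist')[:,:,::-1]
cv2.imwrite('pics/w1.png',im);pickle.dump(p,open('w1.pkl','wb'))
o=sensors.get_obs();print(o['tool_pos'],o['orientation'])
E
```

```text
clock: 1.68
tool_pos: [0.5151, 0.0242, 0.1994]
orientation: [180.0, 0.1, 4.3]
force: [-0.4, -0.0, 0.3]
opening: 0.0443
gripper_force: 0.0
[0.51485455 0.02537922 0.1995748 ] [1.79990892e+02 5.89852412e-02 4.45136798e+00]
```

View pics/w1.png

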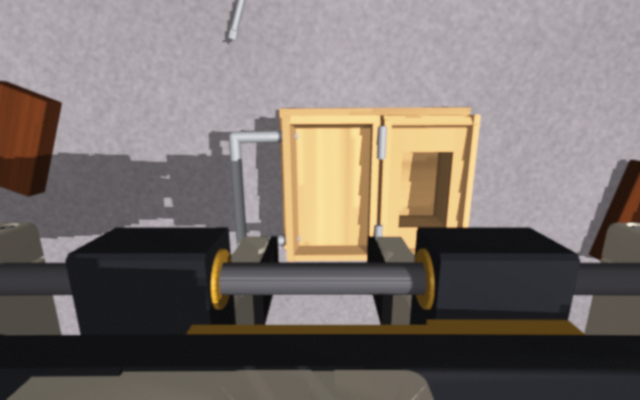

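The wrist view shows the leaf (x 281–375), the hinges at (382,142) and (378,233), the far rim corners at (281,118) and (480,116), and the handle corner at (237,136).

```bash
python3 - <<'E'
from h import *
import pickle
p=pickle.load(open('w1.pkl','rb'));f=lambda u,v,z:toplane('',u,v,z,p)
for n,u,v,z in(('h1',382,142,.055),('h2',378,233,.055),('leaf far out',281,118,.055),('leaf near out',286,259,.055),('fix far out',480,116,.055),('handle c',237,136,.055),('handle mid',238,190,.055),('rim in far-out',295,125,.055),('rim in far-hinge',372,125,.055),('rim in near-out',297,249,.055)):
    print(n,f(u,v,z).round(4))
a=np.radians(4.4);H=np.array([.517,-.028,.055]);ex=np.array([np.cos(a),np.sin(a),0]);ey=np.array([-np.sin(a),np.cos(a),0])
for n,x,y,z in(('hinge+45',.045,0,0),('hinge-45',-.045,0,0),('rimcorner far out',.0615,.042+.0385,0),('rim far hinge',.0615,.008,0),('handle',0,.13,-.004),('handle+50',.05,.13,-.004)):print(n,proj(p,H+x*ex+y*ey+[0,0,z]),proj(viewer.camera_params('top'),H+x*ex+y*ey+[0,0,z]))
im=cv2.imread('pics/w1.png')[95:275,220:490]
cv2.imwrite('pics/w1c.png',cv2.resize(im,None,fx=2.9,fy=2.9,interpolation=cv2.INTER_CUBIC))
E
```

```text
h1 [ 0.5613 -0.0253  0.055 ]
h2 [ 0.477  -0.0317  0.055 ]
leaf far out [0.5751 0.064  0.055 ]
leaf near out [0.444  0.0534 0.055 ]
fix far out [ 0.5895 -0.1064  0.055 ]
handle c [0.557  0.1016 0.055 ]
handle mid [0.5086 0.1002 0.055 ]
rim in far-out [0.5701 0.0516 0.055 ]
rim in far-hinge [ 0.5751 -0.0149  0.055 ]
rim in near-out [0.4551 0.0434 0.055 ]
hinge+45 [381.27094192 141.3406876 ] [298.55251207 208.0785084 ]
hinge-45 [377.16597408 237.78765926] [302.05344677 246.00855966]
rimcorner far out [288.94191004 122.16032916] [264.17378195 204.4969365 ]
rim far hinge [372.84199286 122.01242512] [294.56854062 201.55930471]
handle [237.4564328  190.61544414] [245.56698481 232.38044203]
handle+50 [233.70029479 135.44310195] [244.06575475 211.5070703 ]
```

View pics/w1c.png

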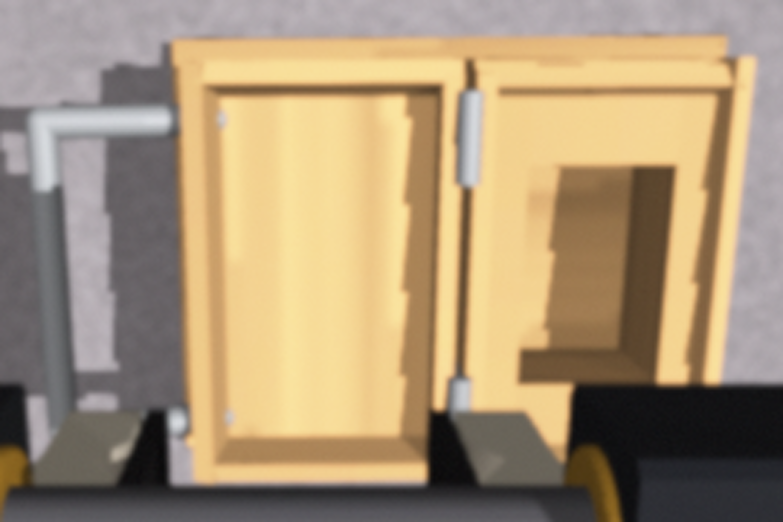

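```bash
python3 -c "
from h import *
go((.5013,-.318,.2,-7),(.5013,-.318,.1,-7))"
```

```text
[-0.0402, 0.3413, -0.0003] [0.01, 0.06, 11.45]
[-0.0401, 0.3413, 0.0997] [0.01, 0.06, 11.45]
```

```bash
python3 -m pendant '[[0,[-0.04,0.341,0],[0,0,11.4]],[0,[-0.04,0.341,0],[0,0,11.4]],[0,[-0.04,0.341,0],[0,0,11.4]],[0,[-0.04,0.341,0],[0,0,11.4]],[0,[-0.04,0.341,0],[0,0,11.4]],[0,[-0.04,0.341,0.02],[0,0,11.4]],[0,[-0.04,0.341,0.05],[0,0,11.4]],[0,[-0.04,0.341,0.08],[0,0,11.4]],[0,[-0.04,0.341,0.10],[0,0,11.4]],[0,[-0.04,0.341,0.10],[0,0,11.4]]]'
python3 -m pendant '[[0,[0,0,0],[0,0,0]],[0,[0,0,0],[0,0,0]]]'
python3 - <<'E'
from h import *
p=viewer.camera_params('wrist');im=viewer.snapshot('wrist')[:,:,::-1]
cv2.imwrite('pics/w2.png',im);import pickle;pickle.dump(p,open('w2.pkl','wb'))
print(proj(p,[.5013,-.318,.04]))
go((.5013,-.318,.0205,-7))
E
```

```text
clock: 2.57
tool_pos: [0.5, -0.317, 0.095]
orientation: [-179.9, 0.3, -6.9]
force: [-0.7, 0.6, -1.3]
opening: 0.0437
gripper_force: 0.0
clock: 2.73
tool_pos: [0.5028, -0.3159, 0.1001]
orientation: [180.0, 0.1, -6.8]
force: [0.0, -0.3, 0.9]
opening: 0.0437
gripper_force: 0.0
[324.87589366 218.85321431]
[-0.0023, 0.0024, 0.0809] [0.03, -0.07, 0.3]
```

View pics/w2.png

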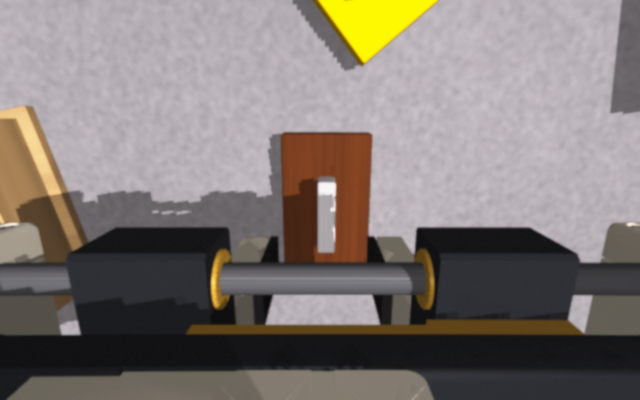

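The panel sits square below the tool, with the pull at (326,217) within 2 px of prediction. Going down to grasp it.

```bash
python3 -m pendant '[[0,[0,0.001,0.03],[0,0,0]],[0,[0,0.001,0.06],[0,0,0]],[0,[0,0.001,0.074],[0,0,0]],[0,[0,0.001,0.079],[0,0,0]],[0,[0,0.001,0.079],[0,0,0]],[-1,[0,0.001,0.079],[0,0,0]],[-1,[0,0.001,0.079],[0,0,0]],[-1,[0,0.001,0.079],[0,0,0]],[-1,[0,0.001,0.079],[0,0,0]],[-1,[0,0.001,0.079],[0,0,0]]]'
python3 -m pendant '[[-1,[0,0,0],[0,0,0]],[-1,[0,0,0],[0,0,0]],[-1,[0,0,-0.02],[0,0,0]],[-1,[0,0,-0.05],[0,0,0]],[-1,[0,0,-0.08],[0,0,0]],[-1,[0,0,-0.11],[0,0,0]],[-1,[0,0,-0.13],[0,0,0]],[-1,[0,0,-0.13],[0,0,0]],[-1,[0,0,-0.13],[0,0,0]]]'
python3 - <<'E'
from h import *
p=viewer.camera_params('wrist');im=viewer.snapshot('wrist')[:,:,::-1]
cv2.imwrite('pics/w3.png',im)
go((.5133,.0134,.15,4.5))
E
```

```text
clock: 3.62
tool_pos: [0.5027, -0.318, 0.0219]
orientation: [180.0, -0.1, -6.8]
force: [0.6, 0.1, -0.3]
opening: 0.0161
gripper_force: 0.0
clock: 4.37
tool_pos: [0.5027, -0.3179, 0.152]
orientation: [-180.0, -0.1, -6.8]
force: [-0.6, 0.7, -1.1]
opening: 0.0115
gripper_force: 30.0
[-0.028, -0.33, 0.0008] [-0.04, 0.01, -11.33]
```

View pics/w3.png

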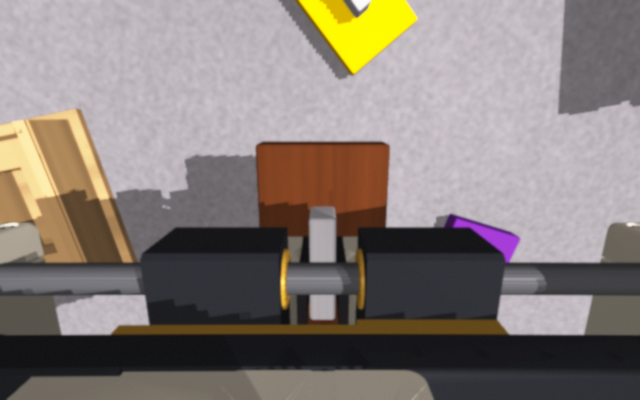

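The panel is held level and square by the pull. Its far edge runs from (257,143) to (388,143), so I'll measure its offset in the grip.

```bash
python3 - <<'E'
from h import *
from plant import sensors
from scipy.spatial.transform import Rotation as Ro
o=sensors.get_obs();R=Ro.from_euler('xyz',o['orientation'],degrees=True);p=viewer.camera_params('wrist')
z=o['tool_pos'][2]-.003
for u,v in((257,143),(388,143)):
    print(R.inv().apply(toplane('',u,v,z,p)-o['tool_pos']).round(4))
E
```

```text
[ 0.0541 -0.0299  0.003 ]
[0.0541 0.0312 0.003 ]
```

```bash
python3 -m pendant '[[-1,[-0.003,-0.035,0],[0,0,-1.3]],[-1,[-0.007,-0.075,0],[0,0,-2.6]],[-1,[-0.01,-0.115,0],[0,0,-4]],[-1,[-0.013,-0.155,0],[0,0,-5.4]],[-1,[-0.0165,-0.195,0],[0,0,-6.8]],[-1,[-0.02,-0.235,0],[0,0,-8.2]],[-1,[-0.0235,-0.275,0],[0,0,-9.6]],[-1,[-0.0265,-0.31,0],[0,0,-10.8]],[-1,[-0.028,-0.33,0],[0,0,-11.3]],[-1,[-0.028,-0.33,0],[0,0,-11.3]]]'
python3 -m pendant '[[-1,[0,0,0],[0,0,0]],[-1,[0,0,0.02],[0,0,0]],[-1,[0,0,0.045],[0,0,0]],[-1,[0,0,0.06],[0,0,0]],[-1,[0,0,0.06],[0,0,0]]]'
python3 - <<'E'
from h import *
p=viewer.camera_params('wrist');im=viewer.snapshot('wrist')[:,:,::-1]
cv2.imwrite('pics/w4.png',im)
go((.5133,.0134,.063,4.5))
E
```

```text
clock: 5.25
tool_pos: [0.5131, 0.0163, 0.1495]
orientation: [180.0, 0.1, 4.7]
force: [0.2, 0.3, -1.5]
opening: 0.0114
gripper_force: 30.0
clock: 5.67
tool_pos: [0.5105, 0.0112, 0.087]
orientation: [179.9, 0.4, 4.4]
force: [-0.1, -1.5, -2.2]
opening: 0.0118
gripper_force: 30.0
[0.0018, -0.0017, 0.0259] [0.09, 0.3, -0.09]
```

View pics/w4.png

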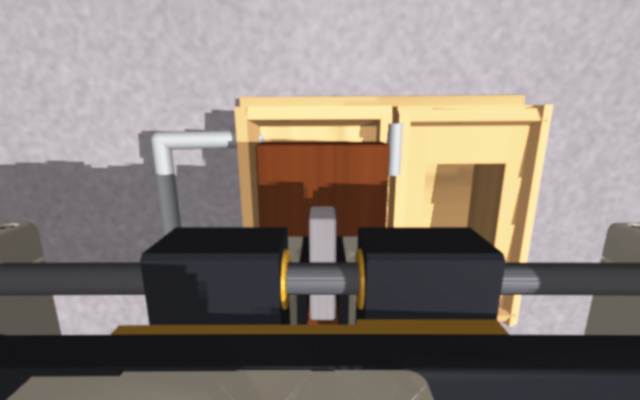

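The panel is over the leaf. Its far edge runs from (257,143) to (388,143), the rim's inner edges are near columns 249 and 381, and the far rim's inner edge is near row 122. Converting these to check the fit.

```bash
python3 - <<'E'
from h import *
from plant import sensors
from scipy.spatial.transform import Rotation as Ro
o=sensors.get_obs();R=Ro.from_euler('xyz',[180,0,4.5],degrees=True);p=viewer.camera_params('wrist')
im=cv2.imread('pics/w4.png').astype(int)
for r in(132,160,200): print(r,[(c,im[r,c].tolist()) for c in list(range(236,264,2))+list(range(374,404,2))] if r!=200 else '')
print([(r,im[r,330].tolist()) for r in range(96,148,3)])
f=lambda u,v,z:(R.inv().apply(toplane('',u,v,z,p)-o['tool_pos'])*1000).round(1)
print(o['tool_pos'],'panel',f(257,143,.0845),f(388,143,.0845),'rim out',f(249,143,.055),'rim hinge',f(381,138,.055),'far rim',f(330,122,.055))
E
```

```text
132 [(236, [140, 184, 221]), (238, [154, 219, 247]), (240, [154, 219, 247]), (242, [154, 220, 247]), (244, [155, 220, 247]), (246, [150, 214, 245]), (248, [127, 187, 229]), (250, [121, 178, 223]), (252, [118, 177, 222]), (254, [121, 179, 224]), (256, [121, 180, 225]), (258, [126, 182, 226]), (260, [160, 215, 243]), (262, [178, 236, 253]), (374, [99, 148, 190]), (376, [77, 117, 152]), (378, [60, 91, 118]), (380, [123, 183, 227]), (382, [172, 235, 252]), (384, [172, 235, 253]), (386, [156, 222, 248]), (388, [107, 126, 147]), (390, [134, 131, 129]), (392, [178, 174, 171]), (394, [212, 207, 205]), (396, [232, 230, 228]), (398, [237, 235, 234]), (400, [225, 223, 220]), (402, [190, 219, 237])]
160 [(236, [115, 114, 122]), (238, [105, 135, 162]), (240, [98, 147, 186]), (242, [99, 148, 188]), (244, [97, 147, 187]), (246, [98, 148, 188]), (248, [89, 135, 172]), (250, [61, 92, 120]), (252, [55, 82, 108]), (254, [52, 79, 105]), (256, [36, 60, 95]), (258, [31, 61, 116]), (260, [32, 65, 125]), (262, [33, 66, 127]), (374, [41, 74, 143]), (376, [38, 74, 142]), (378, [38, 74, 142]), (380, [38, 74, 142]), (382, [36, 72, 140]), (384, [37, 72, 141]), (386, [37, 72, 139]), (388, [63, 82, 127]), (390, [156, 154, 155]), (392, [202, 198, 195]), (394, [227, 223, 221]), (396, [236, 234, 232]), (398, [229, 227, 224]), (400, [200, 215, 231]), (402, [172, 232, 252])]
200 
[(96, [159, 190, 223]), (99, [151, 219, 247]), (102, [153, 220, 247]), (105, [160, 227, 250]), (108, [174, 237, 253]), (111, [175, 237, 253]), (114, [176, 237, 253]), (117, [171, 235, 252]), (120, [78, 119, 156]), (123, [66, 101, 131]), (126, [127, 187, 230]), (129, [166, 230, 251]), (132, [166, 230, 251]), (135, [165, 231, 251]), (138, [166, 230, 251]), (141, [88, 134, 176]), (144, [25, 46, 89]), (147, [37, 70, 137])]
[0.51175445 0.01157032 0.08893261] panel [ 53.9 -30.2   4.4] [53.8 31.4  4.4] rim out [ 51.2 -40.2  33.9] rim hinge [53.8 33.1 33.9] far rim [62.5  4.8 33.9]
```

```bash
python3 -m pendant '[[-1,[0.002,-0.002,0],[0,0,0]],[-1,[0.002,-0.002,0.008],[0,0,0]],[-1,[0.002,-0.002,0.014],[0,0,0]],[-1,[0.002,-0.002,0.018],[0,0,0]],[-1,[0.002,-0.002,0.022],[0,0,0]],[-1,[0.002,-0.002,0.025],[0,0,0]],[-1,[0.002,-0.002,0.025],[0,0,0]],[-1,[0.002,-0.002,0.025],[0,0,0]]]'

```

```text
clock: 6.38
tool_pos: [0.5154, 0.0153, 0.066]
orientation: [180.0, 0.0, 4.5]
force: [0.0, -0.2, -1.2]
opening: 0.0117
gripper_force: 30.0
```

```bash
python3 -m pendant '[[-1,[-0.001,0.001,0],[0,0,0]],[-1,[-0.001,0.001,0.0015],[0,0,0]],[-1,[-0.001,0.001,0.003],[0,0,0]],[-1,[-0.001,0.001,0.003],[0,0,0]]]'

```

```text
clock: 6.72
tool_pos: [0.5144, 0.0142, 0.0629]
orientation: [180.0, 0.0, 4.5]
force: [0.1, 0.2, -1.7]
opening: 0.0117
gripper_force: 30.0
```

```bash
python3 -m pendant '[[-0.3,[0,0,0],[0,0,0]],[-0.3,[0,0,0],[0,0,0]],[-0.3,[0,0,0],[0,0,0]],[-0.3,[0,0,-0.02],[0,0,0]],[-0.3,[0,0,-0.05],[0,0,0]],[-0.3,[0,0,-0.08],[0,0,0]],[-0.3,[0,0,-0.08],[0,0,0]],[-0.3,[0,0,-0.08],[0,0,0]],[-0.3,[0,0,-0.08],[0,0,0]]]'
python3 - <<'E'
from h import *
from plant import sensors
p=viewer.camera_params('wrist');im=viewer.snapshot('wrist')[:,:,::-1]
s=viewer.snapshot('scene')[:,:,::-1]
a=cv2.resize(im[80:280,140:560],None,fx=1.9,fy=1.9);b=cv2.resize(s[140:240,270:480],None,fx=3.8,fy=2,interpolation=2)[:, :798]
cv2.imwrite('pics/w5.png',np.vstack([a,b]))
a=np.radians(4.5);ex=np.array([np.cos(a),np.sin(a)]);ey=np.array([-ex[1],ex[0]])
print(sensors.get_obs()['tool_pos'],proj(p,[.5065,.1011,.056]),proj(p,[.5065+.05*ex[0],.1011+.05*ex[1],.056]))
go((.5065,.1011,.143,4.5))
E
```

```text
clock: 7.47
tool_pos: [0.5144, 0.0143, 0.1431]
orientation: [-180.0, -0.0, 4.5]
force: [-0.3, -0.6, -0.6]
opening: 0.0309
gripper_force: 0.0
[0.51387665 0.01400472 0.14214442] [205.14412463 207.73822599] [198.82076429 139.85647502]
[-0.0005, -0.0874, -0.0009] [0.02, 0.09, -0.02]
```

View pics/w5.png

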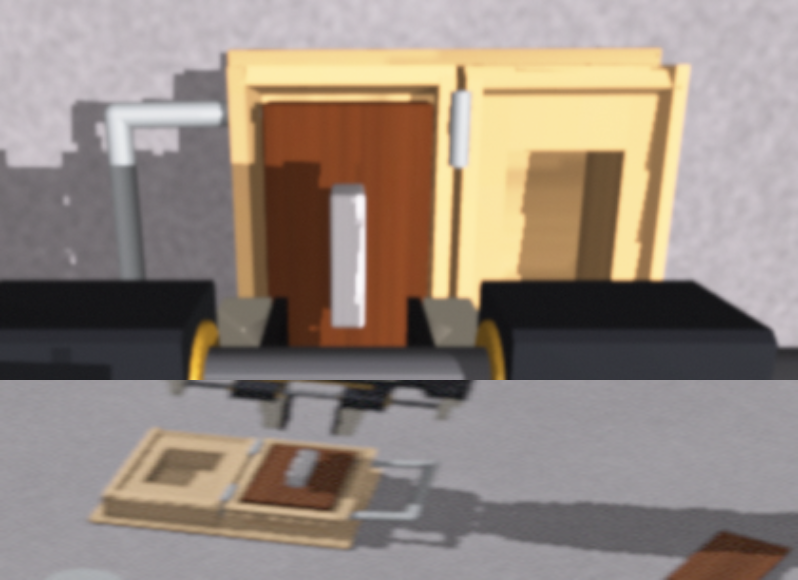

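The panel is seated flat in the leaf, pull up and released. The handle bar's axis is near pixel (208.5,201). Refining the handle position.

```bash
python3 - <<'E'
from h import *
from plant import sensors
p=viewer.camera_params('wrist');im=viewer.snapshot('wrist')[:,:,::-1].astype(int)
for r in (175,190,205,218):print(r,[(c,int(im[r,c].mean())) for c in range(196,220)])
for u,v in((140+123/1.9,80+170/1.9),(140+130.5/1.9,80+230/1.9)):print(toplane('',u,v,.051,p))
for u,v in((140+459/1.9,80+92/1.9),(140+459/1.9,80+166/1.9)):print('hinge',toplane('',u,v,.056,p))
E
```

```text
175 [(196, 113), (197, 115), (198, 122), (199, 130), (200, 132), (201, 133), (202, 131), (203, 129), (204, 123), (205, 118), (206, 111), (207, 103), (208, 94), (209, 86), (210, 83), (211, 96), (212, 111), (213, 118), (214, 116), (215, 116), (216, 116), (217, 117), (218, 118), (219, 118)]
190 [(196, 112), (197, 112), (198, 117), (199, 120), (200, 127), (201, 130), (202, 134), (203, 131), (204, 129), (205, 125), (206, 118), (207, 114), (208, 107), (209, 97), (210, 86), (211, 82), (212, 88), (213, 104), (214, 112), (215, 114), (216, 112), (217, 114), (218, 116), (219, 116)]
205 [(196, 111), (197, 109), (198, 110), (199, 110), (200, 115), (201, 122), (202, 130), (203, 132), (204, 133), (205, 130), (206, 126), (207, 121), (208, 115), (209, 109), (210, 101), (211, 91), (212, 83), (213, 85), (214, 98), (215, 110), (216, 114), (217, 116), (218, 115), (219, 115)]
218 [(196, 116), (197, 119), (198, 118), (199, 118), (200, 116), (201, 116), (202, 121), (203, 127), (204, 132), (205, 134), (206, 131), (207, 127), (208, 123), (209, 117), (210, 110), (211, 102), (212, 92), (213, 84), (214, 87), (215, 99), (216, 113), (217, 121), (218, 121), (219, 121)]
[0.53399885 0.10211915 0.051     ]
[0.51007042 0.09942792 0.051     ]
hinge [ 0.5737138  -0.02338644  0.056     ]
hinge [ 0.54640672 -0.02676086  0.056     ]
```

```bash
python3 -m pendant '[[-0.5,[0,-0.03,0],[0,0,0]],[-0.5,[0,-0.06,0],[0,0,0]],[-0.5,[0,-0.087,0],[0,0,0]],[-0.5,[0,-0.087,0.02],[0,0,0]],[-0.5,[0,-0.087,0.045],[0,0,0]],[-0.5,[0,-0.087,0.06],[0,0,0]],[-0.5,[0,-0.087,0.06],[0,0,0]],[-0.5,[0,-0.087,0.06],[0,0,0]]]'
python3 - <<'E'
from h import *
p=viewer.camera_params('wrist')
s=viewer.snapshot('scene')[:,:,::-1];im=viewer.snapshot('wrist')[:,:,::-1]
a=cv2.resize(im[80:280,140:560],None,fx=1.9,fy=1.9);b=cv2.resize(s[140:220,330:420],None,fx=2.5,fy=2.5,interpolation=2)
b=cv2.copyMakeBorder(b,0,0,0,798-b.shape[1],cv2.BORDER_CONSTANT)
cv2.imwrite('pics/w6.png',np.vstack([a,b]))
go((.5065,.1005,.032,4.5))
E
```

```text
clock: 8.28
tool_pos: [0.507, 0.1005, 0.082]
orientation: [179.9, 0.2, 4.5]
force: [1.1, -0.1, 0.9]
opening: 0.0219
gripper_force: 0.0
[-0.0019, 0.0004, 0.0517] [0.01, -0.03, 0.01]
```

View pics/w6.png

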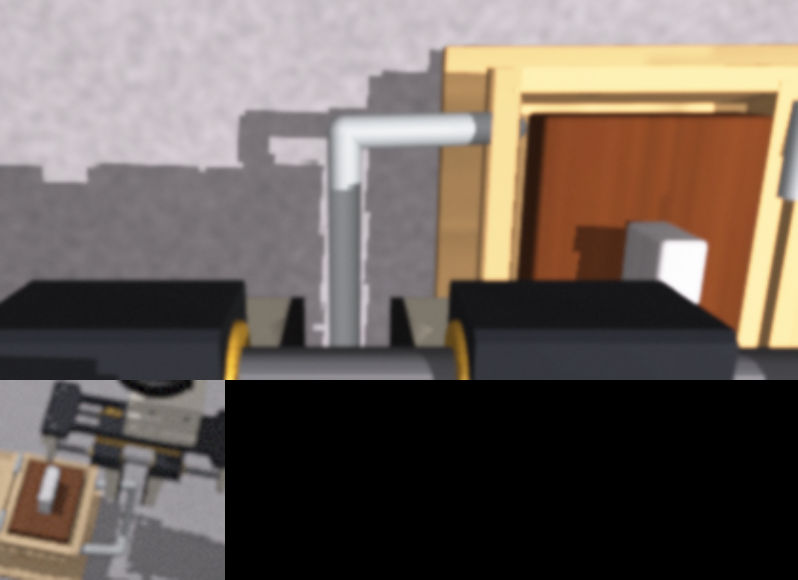

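The handle bar is centred between the fingers: the bar is at crop column 345 and the finger gap runs 303–395. Going down to grip it.

```bash
python3 -m pendant '[[-0.5,[-0.001,0.0005,0.02],[0,0,0]],[-0.5,[-0.001,0.0005,0.04],[0,0,0]],[-0.5,[-0.001,0.0005,0.05],[0,0,0]],[-0.5,[-0.001,0.0005,0.05],[0,0,0]],[-1,[-0.001,0.0005,0.05],[0,0,0]],[-1,[-0.001,0.0005,0.05],[0,0,0]],[-1,[-0.001,0.0005,0.05],[0,0,0]],[-1,[-0.001,0.0005,0.05],[0,0,0]],[-1,[-0.001,0.0005,0.05],[0,0,0]],[-1,[-0.001,0.0005,0.05],[0,0,0]]]'
python3 -c "
from plant import sensors
o=sensors.get_obs();print(o['tool_pos'],o['force'],o['orientation'])"
```

```text
clock: 9.22
tool_pos: [0.5077, 0.1015, 0.0342]
orientation: [-179.9, -0.1, 4.5]
force: [-1.8, 4.2, 2.4]
opening: 0.009
gripper_force: 30.0
[0.50770974 0.10145657 0.03423864] [-1.75340563  4.21347192  2.39558415] [-1.79911238e+02 -1.40033906e-01  4.51867631e+00]
```

```bash
python3 - <<'E'
import numpy as np
f=lambda t:np.array([.13*np.cos(t)+.004*np.sin(t),.13*np.sin(t)-.004*np.cos(t)])
for s in(0,60,120):
    print(s,[[round(float(v),4) for v in -(f(np.radians(s+6*k))-f(np.radians(s)))] for k in range(1,11)])
E
```

```text
0 [[0.0003, -0.0136], [0.002, -0.0271], [0.0051, -0.0404], [0.0096, -0.0532], [0.0154, -0.0655], [0.0225, -0.0772], [0.0307, -0.088], [0.04, -0.0979], [0.0504, -0.1068], [0.0615, -0.1146]]
60 [[0.0119, -0.0066], [0.0245, -0.0118], [0.0375, -0.0157], [0.0509, -0.0183], [0.0645, -0.0194], [0.0781, -0.0191], [0.0916, -0.0174], [0.1048, -0.0143], [0.1177, -0.0098], [0.13, -0.004]]
120 [[0.0116, 0.0071], [0.0225, 0.0153], [0.0324, 0.0246], [0.0413, 0.0349], [0.049, 0.0461], [0.0556, 0.0581], [0.0609, 0.0706], [0.0648, 0.0836], [0.0673, 0.097], [0.0685, 0.1106]]
```

```bash
python3 -m pendant '[[-1,[0,0.0003,-0.0136],[0,0,0]],[-1,[0,0.002,-0.027],[0,0,0]],[-1,[0,0.005,-0.0404],[0,0,0]],[-1,[0,0.0096,-0.0532],[0,0,0]],[-1,[0,0.0154,-0.0655],[0,0,0]],[-1,[0,0.0225,-0.0772],[0,0,0]],[-1,[0,0.0307,-0.088],[0,0,0]],[-1,[0,0.04,-0.098],[0,0,0]],[-1,[0,0.0504,-0.1068],[0,0,0]],[-1,[0,0.0615,-0.1146],[0,0,0]]]'
```

```text
clock: 10.05
tool_pos: [0.5129, 0.0417, 0.1509]
orientation: [-179.7, -0.3, 4.6]
force: [-4.1, 9.9, 9.9]
opening: 0.0089
gripper_force: 30.0
```

```bash
python3 -m pendant '[[-1,[0,0.0115,-0.0075],[0,0,0]],[-1,[0,0.024,-0.0128],[0,0,0]],[-1,[0,0.037,-0.0167],[0,0,0]],[-1,[0,0.0505,-0.0193],[0,0,0]],[-1,[0,0.0645,-0.0204],[0,0,0]],[-1,[0,0.078,-0.02],[0,0,0]],[-1,[0,0.0916,-0.0182],[0,0,0]],[-1,[0,0.105,-0.015],[0,0,0]],[-1,[0,0.118,-0.0105],[0,0,0]],[-1,[0,0.1305,-0.0045],[0,0,0]]]'
```

```text
clock: 10.88
tool_pos: [0.5227, -0.0916, 0.1534]
orientation: [-180.0, -0.2, 4.5]
force: [0.8, 2.4, 0.4]
opening: 0.009
gripper_force: 30.0
```

```bash
python3 -m pendant '[[-1,[0,0.0116,0.007],[0,0,0]],[-1,[0,0.0225,0.0153],[0,0,0]],[-1,[0,0.0324,0.0246],[0,0,0]],[-1,[0,0.0413,0.035],[0,0,0]],[-1,[0,0.049,0.046],[0,0,0]],[-1,[0,0.0555,0.058],[0,0,0]],[-1,[0,0.061,0.0705],[0,0,0]],[-1,[0,0.065,0.0835],[0,0,0]],[-1,[0,0.0673,0.097],[0,0,0]],[-1,[0,0.0685,0.108],[0,0,0]]]'
python3 -m pendant '[[-1,[0,0,0],[0,0,0]],[-1,[0,0,0],[0,0,0]]]'
```

```text
clock: 11.72
tool_pos: [0.5278, -0.1582, 0.0431]
orientation: [-179.9, -0.0, 4.5]
force: [-9.9, 31.6, 50.7]
opening: 0.0091
gripper_force: 30.0
clock: 11.88
tool_pos: [0.5278, -0.1579, 0.0427]
orientation: [-179.9, -0.0, 4.5]
force: [3.6, 11.7, -3.4]
opening: 0.0089
gripper_force: 30.0
```

```bash
python3 -m pendant '[[-1,[0,-0.001,0.001],[0,0,0]],[-1,[0,-0.001,0.002],[0,0,0]],[-1,[0,-0.001,0.002],[0,0,0]]]'
python3 - <<'E'
from h import *
s=viewer.snapshot('scene')[:,:,::-1];im=viewer.snapshot('top')[:,:,::-1]
b=cv2.resize(s[120:240,260:420],None,fx=2.5,fy=2.5,interpolation=2);a=cv2.resize(im[180:300,220:380],None,fx=2.5,fy=2.5,interpolation=2)
cv2.imwrite('pics/w7.png',np.hstack([a,b]))
E
```

```text
clock: 12.13
tool_pos: [0.528, -0.1578, 0.0422]
orientation: [-180.0, -0.1, 4.5]
force: [0.8, 7.4, 7.9]
opening: 0.0089
gripper_force: 30.0
```

View pics/w7.png

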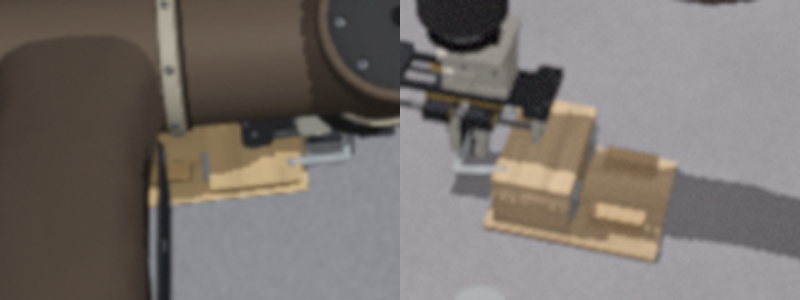

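The leaf lies shut over the fixed nest. A small press will confirm it is on the stop.

```bash
python3 -m pendant '[[-1,[0,0,0.001],[0,0,0]],[-1,[0,0,0.002],[0,0,0]],[-1,[0,0,0.002],[0,0,0]],[-1,[0,0,0.002],[0,0,0]]]'
python3 - <<'E'
import numpy as np
f=lambda t:np.array([.13*np.cos(t)+.004*np.sin(t),.13*np.sin(t)-.004*np.cos(t)])
for s in(180,120,60):
    print(s,[[round(float(v),4) for v in -(f(np.radians(s-6*k))-f(np.radians(s)))] for k in range(1,11)])
E
```

```text
clock: 12.57
tool_pos: [0.5281, -0.1579, 0.0419]
orientation: [180.0, -0.1, 4.6]
force: [-5.4, 10.1, 24.2]
opening: 0.0087
gripper_force: 30.0
180 [[-0.0011, -0.0136], [-0.0037, -0.0269], [-0.0076, -0.04], [-0.0129, -0.0525], [-0.0194, -0.0645], [-0.0272, -0.0756], [-0.0361, -0.086], [-0.046, -0.0953], [-0.0568, -0.1035], [-0.0685, -0.1106]]
120 [[-0.0123, -0.0058], [-0.0252, -0.0103], [-0.0384, -0.0134], [-0.0519, -0.0151], [-0.0655, -0.0154], [-0.0791, -0.0143], [-0.0925, -0.0117], [-0.1055, -0.0078], [-0.1181, -0.0026], [-0.13, 0.004]]
60 [[-0.0112, 0.0078], [-0.0215, 0.0167], [-0.0308, 0.0266], [-0.0391, 0.0374], [-0.0461, 0.049], [-0.0519, 0.0614], [-0.0564, 0.0742], [-0.0595, 0.0875], [-0.0612, 0.101], [-0.0615, 0.1146]]
```

```bash
python3 -m pendant '[[-1,[0,-0.001,-0.0156],[0,0,0]],[-1,[0,-0.0037,-0.0294],[0,0,0]],[-1,[0,-0.0076,-0.0425],[0,0,0]],[-1,[0,-0.0129,-0.055],[0,0,0]],[-1,[0,-0.0194,-0.067],[0,0,0]],[-1,[0,-0.0272,-0.0781],[0,0,0]],[-1,[0,-0.0361,-0.0885],[0,0,0]],[-1,[0,-0.046,-0.0978],[0,0,0]],[-1,[0,-0.0568,-0.106],[0,0,0]],[-1,[0,-0.0685,-0.1131],[0,0,0]]]'
```

```text
clock: 13.4
tool_pos: [0.5226, -0.0917, 0.1546]
orientation: [179.8, -0.1, 4.5]
force: [2.4, -6.3, 4.7]
opening: 0.0092
gripper_force: 30.0
```

```bash
python3 -m pendant '[[-1,[0,-0.0123,-0.0058],[0,0,0]],[-1,[0,-0.0252,-0.0103],[0,0,0]],[-1,[0,-0.0384,-0.0134],[0,0,0]],[-1,[0,-0.0519,-0.0151],[0,0,0]],[-1,[0,-0.0655,-0.0154],[0,0,0]],[-1,[0,-0.0791,-0.0143],[0,0,0]],[-1,[0,-0.0925,-0.0117],[0,0,0]],[-1,[0,-0.1055,-0.0078],[0,0,0]],[-1,[0,-0.118,-0.0026],[0,0,0]],[-1,[0,-0.13,0.004],[0,0,0]]]'
```

```text
clock: 14.23
tool_pos: [0.512, 0.0401, 0.1489]
orientation: [180.0, -0.0, 4.5]
force: [4.4, -0.8, 1.5]
opening: 0.0087
gripper_force: 30.0
```

```bash
python3 -m pendant '[[-1,[0,-0.0112,0.0078],[0,0,0]],[-1,[0,-0.0215,0.0167],[0,0,0]],[-1,[0,-0.0308,0.0266],[0,0,0]],[-1,[0,-0.039,0.0374],[0,0,0]],[-1,[0,-0.046,0.049],[0,0,0]],[-1,[0,-0.052,0.0614],[0,0,0]],[-1,[0,-0.0564,0.0742],[0,0,0]],[-1,[0,-0.0595,0.0875],[0,0,0]],[-1,[0,-0.0612,0.1],[0,0,0]],[-1,[0,-0.0615,0.11],[0,0,0]]]'
python3 -m pendant '[[-1,[0,0,0.002],[0,0,0]],[-1,[0,0,0.004],[0,0,0]],[-1,[0,0,0.005],[0,0,0]],[-1,[0,0,0.005],[0,0,0]],[-1,[0,0,0.005],[0,0,0]]]'
```

```text
clock: 15.07
tool_pos: [0.5068, 0.1015, 0.0376]
orientation: [180.0, 0.0, 4.5]
force: [4.8, 0.6, -0.0]
opening: 0.0087
gripper_force: 30.0
clock: 15.48
tool_pos: [0.5068, 0.1014, 0.034]
orientation: [-180.0, -0.0, 4.5]
force: [3.9, 3.8, -1.0]
opening: 0.0086
gripper_force: 30.0
```

```bash
python3 -m pendant '[[-1,[0,0,0.001],[0,0,0]],[-1,[0,0,0.002],[0,0,0]],[-1,[0,0,0.003],[0,0,0]],[-1,[0,0,0.003],[0,0,0]]]'
```

```text
clock: 15.82
tool_pos: [0.507, 0.1014, 0.0333]
orientation: [-180.0, -0.1, 4.5]
force: [-7.8, 4.5, 25.7]
opening: 0.0089
gripper_force: 30.0
```

On the open stop. Releasing to a 22 mm opening and withdrawing straight up, then looking.

```bash
python3 -m pendant '[[-1,[0,0,-0.002],[0,0,0]],[-0.5,[0,0,-0.002],[0,0,0]],[-0.5,[0,0,-0.002],[0,0,0]],[-0.5,[0,0,-0.002],[0,0,0]],[-0.5,[0,0,-0.02],[0,0,0]],[-0.5,[0,0,-0.05],[0,0,0]],[-0.5,[0,0,-0.09],[0,0,0]],[-0.5,[0,0,-0.13],[0,0,0]],[-0.5,[0,-0.03,-0.16],[0,0,0]],[-0.5,[0,-0.06,-0.16],[0,0,0]]]'
python3 -m pendant '[[-0.5,[0,-0.04,0],[0,0,0]],[-0.5,[0,-0.08,0],[0,0,0]],[-0.5,[0,-0.12,0],[0,0,0]],[-0.5,[0,-0.15,0],[0,0,0]],[-0.5,[0,-0.15,0],[0,0,0]]]'
python3 - <<'E'
from h import *
s=viewer.snapshot('scene')[:,:,::-1];im=viewer.snapshot('top')[:,:,::-1]
b=cv2.resize(s[100:320,190:510],(400,275),interpolation=2);b2=cv2.resize(s[150:230,280:400],(400,267),interpolation=2)
a=cv2.resize(im[90:310,130:450],(400,275),interpolation=2);a2=cv2.resize(im[185:275,235:355],(400,267),interpolation=2)
cv2.imwrite('pics/w8.png',np.vstack([np.hstack([a,b]),np.hstack([a2[:267],b2])]))
E
```

```text
clock: 16.65
tool_pos: [0.5043, 0.1611, 0.1974]
orientation: [-179.8, -0.4, 4.4]
force: [0.8, 1.0, -0.2]
opening: 0.0216
gripper_force: 0.0
clock: 17.07
tool_pos: [0.4895, 0.3142, 0.1899]
orientation: [179.9, 0.1, 4.7]
force: [0.5, -0.8, 0.4]
opening: 0.0213
gripper_force: 0.0
```

View pics/w8.png

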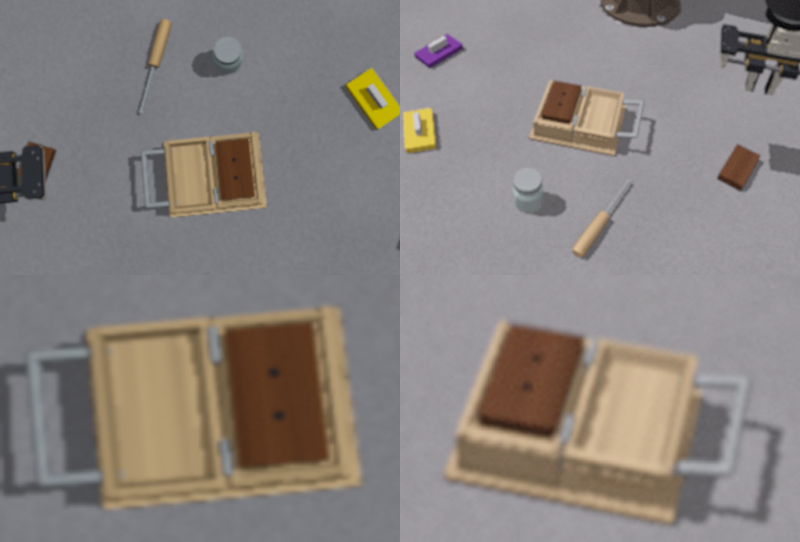

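The drawer front lies back-up in the fixed nest, screw holes showing. The leaf is fully open and the offcut, jar and screwdriver are undisturbed. Handing in.

```bash
python3 -c "
from plant import workorder
print(workorder.close_job())"
```

```text
the job is handed in; nothing more can be done
None
```

The drawer front now sits pull-down in the fixed nest with the leaf swung back fully open, guided by its handle both ways, the bystanders left where they were, and the job handed in at about 17 s; the hand-in gave no verdict.

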